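Start a firing at the kiln control box

TASK

Start the kiln at its grey control box, pressing with the fingertips in this order: push the raised half of the blue rocker (extractor fan) fully over so that it lies flat, then that of the yellow rocker (kiln power), then press the round green button all the way in for a moment and let it come back out. Leave the white rocker off and the red button unpressed, and pick up or shift none of the pots, jars and tools standing about.

Things in the scene. Friction and masses are not known exactly. Their poses are not given: they have to be found in the camera images.
- console: grey metal control box fixed to the bench, 200 (x) x 290 (y) x 55 mm high, origin at the centre of its underside, z up, x away from the robot. Far row (hinges 45 mm beyond the centre): blue, yellow and white rockers 90 mm apart in any order. Near row (55 mm before the centre): round green and red buttons, 90 mm left and right of the middle, either way round
- blue_rocker (a joint): blue rocker (extractor fan): plastic rocker 60 x 30 mm in a black 72 x 42 mm frame, hinged across its middle, its halves a shallow V. The far half (box's +x side) starts raised, the near half flat. 0 (to 0.03) = far half raised, off; 0.3 rad = far half flat, near half raised, fully over. No spring: friction of 0.08 N m (3 to 4 N at the press point); stays where left
- blue_rocker_press (a point): on the top face of the blue rocker's far half, centred across it, 24 mm out from the hinge, 6 mm from its outer end; moves with the rocker. Off it is 7 mm above the hinge line, fully over it is level with it, 72 mm above the table. Axes: the box's when off, then pitched with the rocker
- yellow_rocker (a joint): yellow rocker (kiln power): same as the blue one, in yellow; 0 = off, 0.3 = fully over
- yellow_rocker_press (a point): on the top face of the yellow rocker's far half, centred across it, 24 mm out from the hinge, 6 mm from its outer end; moves with the rocker. Off it is 7 mm above the hinge line, fully over it is level with it, 72 mm above the table. Axes: the box's when off, then pitched with the rocker
- green_button (a joint): travel of the green push button, m: 0 = out, 0.006 = fully in; a spring returns it, fully in takes 5 N
- green_button_top (a point): centre of the top face of the round green push button (30 mm across, in a round black housing 46 mm across and 12 mm high on the box's top), 77 mm above the table when out, 71 mm fully in; moves with the button, z up, and has the control box's yaw
- white_rocker (a joint): white rocker (another circuit, to be left off): same build as the blue one; 0 = off
- white_rocker_press (a point): on the top face of the white rocker's far half, centred across it, 24 mm out from the hinge, 6 mm from its outer end; moves with the rocker. Off it is 7 mm above the hinge line, fully over it is level with it, 72 mm above the table. Axes: the box's when off, then pitched with the rocker
- red_button (a joint): travel of the red push button, m: 0 = out, 0.006 = fully in; a spring returns it, fully in takes 5 N; to be left alone
- red_button_top (a point): centre of the top face of the round red push button (30 mm across, in a round black housing 46 mm across and 12 mm high on the box's top), 77 mm above the table when out, 71 mm fully in; moves with the button, z up, and has the control box's yaw
- pinch_pot: loose small terracotta cup, 44 mm across the rim, 30 mm high, standing on the control box between the two buttons; origin at its underside; bystander
- mug: loose brown clay mug, 76 mm across, 85 mm high, standing on the bench left of the control box; origin at its underside; bystander
- glaze_jar: loose amber jar with a white cap, 60 mm across, 75 mm high, on the bench right of the control box; origin at its underside; bystander
- bowl: loose sage green bowl, 110 mm across, 45 mm high, on the bench further right; origin at its underside; bystander
- rib: loose wooden modelling tool with a steel end, 198 x 18 x 10 mm, origin under the middle of the wood, lying flat on the bench just beyond the control box, across it; bystander

How it is judged:
By the outcome, as a careful person would: the job done as asked, in the order asked, and still so for the second after the job is handed in, with the robot touching nothing.
It also fails if it takes over 43 s, if anything falls off the work surface, if the arm or the gripper's body presses on something with over 40 N, if the wrist force passes 120 N, or if a joint passes its speed limit or range.

ROBOT

A 6-joint arm with a two-finger parallel gripper is mounted at the origin on the work surface. World frame = base frame: x ahead of the robot, y to its left, z up, the work surface at z = 0. Lengths are in m, angles in rad, forces in N, time in s.
With the tool pointing down it reaches from about 0.35 to 0.85 m from the base axis. Payload 8.1 kg.
Tool frame: the origin (TCP) lies midway between the tips of the shut fingers; the grasp point (between the pads) lies 19 mm behind it; z points along the fingers, y is the direction in which the jaws open and shut (so a half turn about z gives the same grasp; the last joint's range is limited). The gripper opens to 93 mm and grips with 3 to 60 N. Pads are 15 mm wide; open, the fingers measure 128 mm over their backs; the gripper's body (75 mm by 188 mm) begins 65 mm behind the grasp point.
Start: joints at [-1.417, 0.13, 1.488, -0, 1.523, -0.085], TCP at [0.142, -0.583, 0.219] pointing down, gripper open.
Joint ranges: [-2.96, 2.96], [-0.89, 2.26], [0.02, 2.5], [-1.34, 4.48], [0, 2.73], [-2.66, 2.66]. Speed limits (rad/s): [2.39, 2.39, 2.79, 3.14, 3.14, 3.14].

INTERFACE

Orientations are given as a rotation vector (axis times angle).
In Python, from plant import robot gives the robot as it stands. The module is installed in compiled form; this text tells all that it offers.
- The arm moves only by the shell command python3 -m pendant 'ROWS' [FORCE]. ROWS is JSON, a list of rows, each an object with "translation": the shift along the tool's x, y, z in mm, a list of three; "twist": the turn, a rotation vector about the tool's x, y, z in rad, a list of three; "grip": the opening, from -1 (shut) to 1 (fully open). A call has exactly 10 rows; each row shifts and turns the pose as measured when the row begins, along the tool's axes as they then stand; what a row does not reach is not made up. A row lasts 1/10 s, in which the tool goes at most 50 mm and 8.59 degrees, less where a joint would pass 70% of its speed; a pose out of reach is approached as far as the arm can. A call is refused whole if a number of a shift passes 50 or a number of a turn 0.15, either way. A call with a gripper value outside its range is refused whole. The fingers move at their own pace and stop on an object; FORCE is the grip in N (left out, the last holds). Time passes only in rows, so rows that do not move let the fingers close, or fill a call up. It gives the time, the measured TCP pose, the force and the opening at its end, in the units of the state.
- robot.read_state(): the state, without advancing time (a new reading comes with each control period).
- robot.read_camera(name): name is "scene" or "top"; returns (picture, depth): 384x512x3 uint8, red, green, blue; 384x512 float32, m along the optical axis (not along the pixel's ray), 0 where there is no reading.
- robot.camera_info(name): a dict with "vertical_fov" (degrees; the focal length in pixels is half the picture's height over the tangent of half this angle, whatever the lens; pixels are square), "cx", "cy" (the principal point, pixels), "cam_to_world" (4x4, takes a point from camera to world coordinates). Camera axes: x right, y up, looking along -z (the intrinsics and any distortion apply to the point x, -y, -z); pixel columns grow to the right and rows downward; lengths in m; the calibration is good to about 2 mm. A picture is of the moment at which its call begins. camera_info takes no time and is no camera call.
- robot.close_job(): hands the job in, once; it reports no verdict.
The state is a dict: "t": time; "q": joint angles; "dq": joint speeds; "joint_torque": joint torques, N m; "tool_pos": TCP position; "orientation": TCP orientation; "force": force on the tool from outside, world axes, zero at the start; "wrist_torque": the same for the moment, N m; "opening": finger opening in m.
Only numpy, scipy, OpenCV 4.12 (cv2) and the standard library are available. Lean on these libraries where they do the work, as an engineer would, in place of code of your own. Each camera call takes 0.05 s, during which the arm holds its last target. There are 200 camera calls.

## Working session

There is one attempt and no reset: what is moved stays moved. The work goes in short steps, Python scripts to look and compute and a shell command to move; the robot and the scene stay as the last step left them, time stands still between calls to the robot, and variables do not carry over. Pictures are saved under pics/ and viewed, about 8 in all and at most 12, crops included, and the job is handed in when it is done.

```bash
mkdir -p pics; python3 - <<'E'
from plant import robot
import cv2,numpy as np
for n in("top","scene"):
    p,d=robot.read_camera(n); np.savez(f"{n}0.npz",p=p,d=d)
    cv2.imwrite(f"pics/{n}0.png",p[:,:,::-1]); print(n,robot.camera_info(n))
print(robot.read_state())
E
```

```text
top {'vertical_fov': 53.749771714296934, 'cx': 255.25041157610184, 'cy': 193.61614197383207, 'cam_to_world': array([[ 0.01221671,  0.98813075, -0.15312859,  0.44245134],
       [-0.99948432,  0.00751931, -0.03121786, -0.05374566],
       [-0.02969591,  0.15343101,  0.98771305,  0.99947522],
       [ 0.        ,  0.        ,  0.        ,  1.        ]])}
scene {'vertical_fov': 56.77351243656167, 'cx': 257.4502954264387, 'cy': 195.21528786702663, 'cam_to_world': array([[ 0.04243186, -0.52592392,  0.84947252,  1.26021359],
       [ 0.99907564,  0.02819467, -0.03244882, -0.06790369],
       [-0.00688499,  0.85006417,  0.52663413,  0.49629318],
       [ 0.        ,  0.        ,  0.        ,  1.        ]])}
{'t': 0.1, 'q': array([-1.41737622e+00,  1.31061197e-01,  1.48915820e+00, -1.45814249e-05,
        1.52299584e+00, -8.53920853e-02]), 'dq': array([ 0.00022313, -0.00039322, -0.00232545,  0.00064524, -0.00040722,
       -0.001441  ]), 'joint_torque': array([ 1.51308206e-03, -5.61344862e+01, -4.93094337e+01,  7.70050823e-02,
        2.91943626e-02, -6.14834835e-05]), 'tool_pos': array([ 0.14187269, -0.58246559,  0.21771364]), 'orientation': array([-3.11761339e+00, -3.74042528e-01,  1.09483698e-04]), 'force': array([-0.30865476, -0.9544761 , -0.25881639]), 'wrist_torque': array([-0.01949128,  0.03568531, -0.00616324]), 'opening': 0.09296119785113227}
```

View pics/top0.png

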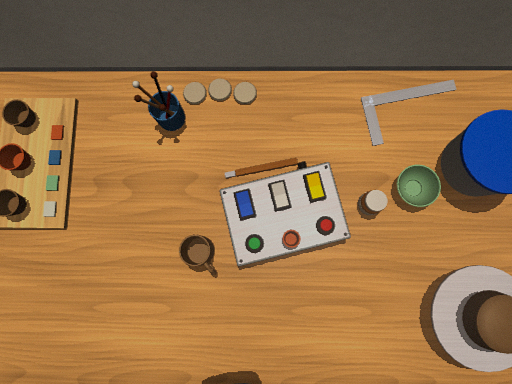

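View pics/scene0.png

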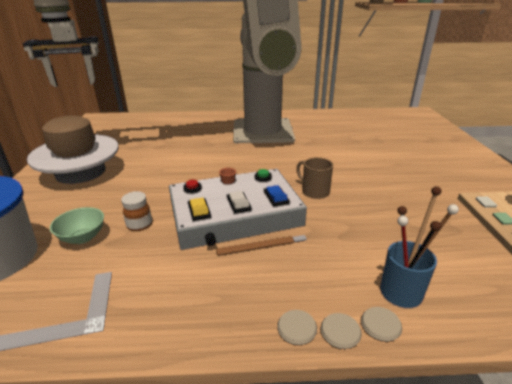

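The top view shows blue at (245,204), white at (279,195) and yellow at (315,186). Green is at (254,243), the pinch pot at (291,239) and red at (325,225). The scene view agrees, and the box is yawed about +14°. Next I'll measure these in both views.

```bash
cat > h.py <<'E'
import numpy as np,cv2
from plant import robot
def ray(n,u,v):
    c=robot.camera_info(n); f=192/np.tan(np.radians(c["vertical_fov"]/2)); T=c["cam_to_world"]
    return T[:3,3],T[:3,:3]@np.array([(u-c["cx"])/f,-(v-c["cy"])/f,-1.])
def plane(n,u,v,z):
    o,d=ray(n,u,v); return o+d*(z-o[2])/d[2]
HS={"blue":((105,150,90),(130,255,255)),"yellow":((22,150,120),(33,255,255)),"green":((45,120,50),(85,255,255)),"red":((172,170,80),(180,255,255))}
def blob(p,c,roi):
    m=cv2.inRange(cv2.cvtColor(p,cv2.COLOR_RGB2HSV),*HS[c])
    k=np.zeros_like(m); x0,y0,x1,y1=roi; k[y0:y1,x0:x1]=m[y0:y1,x0:x1]
    n,l,s,ce=cv2.connectedComponentsWithStats(k); i=1+np.argmax(s[1:,4]); return ce[i],s[i,4],l==i
ROI={"top":(215,155,355,270),"scene":(165,165,310,250)}
Z={"blue":.0735,"yellow":.0735,"green":.077,"red":.077}
E
python3 - <<'E'
from h import *
W={}
for n in ROI:
    f=np.load(f"{n}0.npz")
    for c in HS:
        (u,v),a,m=blob(f["p"],c,ROI[n]); P=plane(n,u,v,Z[c]); W[n,c]=P
        d=np.median(f["d"][m]); o,r=ray(n,u,v)
        print(n,c,np.round([u,v],1),a,"plane",P.round(4),"depth",(o+r*d).round(4))
L={"blue":(45,90),"yellow":(45,-90),"green":(-55,90),"red":(-55,-90)}
A=np.array([L[c] for c in HS])/1e3
for n in [("top",),("scene",),("top","scene")]:
    B=np.mean([[W[k,c][:2] for c in HS] for k in n],0)
    a=A-A.mean(0); b=B-B.mean(0)
    y=np.arctan2((a[:,0]*b[:,1]-a[:,1]*b[:,0]).sum(),(a*b).sum())
    R=np.array([[np.cos(y),-np.sin(y)],[np.sin(y),np.cos(y)]]); t=B.mean(0)-R@A.mean(0)
    print(n,"yaw",y,"org",t.round(4),"res mm",((A@R.T+t-B)*1e3).round(1).tolist())
    for c,q in dict(blue=(.069,.09),yellow=(.069,-.09),green=(-.055,.09)).items(): print(c,(R@q+t).round(4))
E
```

```text
top blue [244.1 203.1] 286 plane [0.562  0.0028 0.0735] depth [0.562  0.0028 0.0739]
top yellow [314.7 185.3] 300 plane [ 0.6079 -0.1712  0.0735] depth [ 0.6078 -0.1712  0.0737]
top green [253.9 242.9] 108 plane [ 0.465  -0.0228  0.077 ] depth [ 0.465  -0.0228  0.0762]Traceback (most recent call last):
  File "<stdin>", line 6, in <module>
  File "h.py", line 12, in blob
    n,l,s,ce=cv2.connectedComponentsWithStats(k); i=1+np.argmax(s[1:,4]); return ce[i],s[i,4],l==i
                                                      ~~~~~~~~~^^^^^^^^^
    return _wrapfunc(a, 'argmax', axis=axis, out=out, **kwds)
    return bound(*args, **kwds)
ValueError: attempt to get argmax of an empty sequence
```

```bash
sed -i 's/"red":((172,170,80),(180,255,255))/"red":((0,205,100),(4,255,255))/' h.py
cat > fit.py <<'E'
from h import *
W={}
for n in ROI:
    f=np.load(f"{n}0.npz")
    for c in HS:
        (u,v),a,m=blob(f["p"],c,ROI[n]); P=plane(n,u,v,Z[c]); W[n,c]=P
        d=np.median(f["d"][m]); o,r=ray(n,u,v)
        print(n,c,np.round([u,v],1),a,"plane",P.round(4),"depth",(o+r*d).round(4), f["p"][int(v),int(u)])
L={"blue":(45,90),"yellow":(45,-90),"green":(-55,90),"red":(-55,-90)}
A=np.array([L[c] for c in HS])/1e3
for n in [("top",),("scene",),("top","scene")]:
    B=np.mean([[W[k,c][:2] for c in HS] for k in n],0)
    a=A-A.mean(0); b=B-B.mean(0)
    y=np.arctan2((a[:,0]*b[:,1]-a[:,1]*b[:,0]).sum(),(a*b).sum())
    R=np.array([[np.cos(y),-np.sin(y)],[np.sin(y),np.cos(y)]]); t=B.mean(0)-R@A.mean(0)
    print(n,"yaw",y,"org",t.round(4),"res mm",((A@R.T+t-B)*1e3).round(1).tolist())
    for c,q in dict(blue=(.069,.09),yellow=(.069,-.09),green=(-.055,.09)).items(): print(c,(R@q+t).round(4))
E
python3 -c "
import numpy as np,cv2
p=np.load('top0.npz')['p'];h=cv2.cvtColor(p,cv2.COLOR_RGB2HSV);print(h[225,325],h[239,291],h[222:228,322:328,0])
p=np.load('scene0.npz')['p'];h=cv2.cvtColor(p,cv2.COLOR_RGB2HSV);print(h[185,192],h[174,228])"
python3 fit.py
```

```text
[  2 202 177] [  9 180 174] [[2 2 2 2 3 1]
 [2 2 2 2 3 3]
 [2 1 1 2 2 3]
 [2 2 3 2 3 2]
 [3 2 3 2 3 3]
 [2 2 1 2 2 2]]
[  1 204 139] [  8 159 144]
top blue [244.1 203.1] 286 plane [0.562  0.0028 0.0735] depth [0.562  0.0028 0.0739] [ 44  72 154]
top yellow [314.7 185.3] 300 plane [ 0.6079 -0.1712  0.0735] depth [ 0.6078 -0.1712  0.0737] [204 165   0]
top green [253.9 242.9] 108 plane [ 0.465  -0.0228  0.077 ] depth [ 0.465  -0.0228  0.0762] [ 54 144  60]
top red [327.9 226.2] 17 plane [ 0.507  -0.2015  0.077 ] depth [ 0.507  -0.2015  0.077 ] [176  48  36]
scene blue [276.8 193.5] 176 plane [0.573  0.0024 0.0735] depth [0.5728 0.0024 0.0734] [ 37  76 146]
scene yellow [198.8 206.5] 206 plane [ 0.6175 -0.17    0.0735] depth [ 0.6184 -0.1699  0.0741] [202 164  62]
scene green [262.9 173.4] 64 plane [ 0.4815 -0.0242  0.077 ] depth [ 0.4748 -0.0238  0.0734] [ 49 125  62]
scene red [191.9 183.5] 25 plane [ 0.5229 -0.1951  0.077 ] depth [ 0.5193 -0.1957  0.075 ] [169  38  38]
('top',) yaw 0.251484079512 org [ 0.5403 -0.0969] res mm [[-0.5, -1.4], [-1.6, -1.7], [-0.4, -0.6], [2.5, 3.7]]
blue [0.5847 0.0074]
yellow [ 0.6295 -0.1669]
green [ 0.4646 -0.0234]
('scene',) yaw 0.25115035634335753 org [ 0.5536 -0.0955] res mm [[1.8, 0.5], [2.0, -1.5], [-3.6, 2.2], [-0.3, -1.2]]
blue [0.598  0.0088]
yellow [ 0.6428 -0.1655]
green [ 0.4779 -0.022 ]
('top', 'scene') yaw 0.2513201493962435 org [ 0.5469 -0.0962] res mm [[0.6, -0.5], [0.2, -1.6], [-2.0, 0.8], [1.1, 1.2]]
blue [0.5914 0.0081]
yellow [ 0.6361 -0.1662]
green [ 0.4713 -0.0227]
```

The two views differ by about 12 mm in x. I'll cross-check with the box's top plate, taken from both depth maps, and with the table height.

```bash
sed -i 's/"red":((0,205,100),(4,255,255))/"red":((0,170,80),(5,255,255))/' h.py
python3 fit.py | grep -A4 -E "red|yaw"
python3 - <<'E'
from h import *
for n in ROI:
    f=np.load(f"{n}0.npz"); d=f["d"]; v,u=np.mgrid[:384,:512]
    c=robot.camera_info(n); F=192/np.tan(np.radians(c["vertical_fov"]/2)); T=c["cam_to_world"]
    X=np.stack([(u-c["cx"])/F*d,-(v-c["cy"])/F*d,-d],-1)@T[:3,:3].T+T[:3,3]
    ok=(d>0)&(abs(X[...,0]-.547)<.2)&(abs(X[...,1]+.096)<.2)
    print(n,"table z",np.median(X[ok&(X[...,2]<.02)][:,2]))
    m=(ok&(X[...,2]>.047)&(X[...,2]<.09)&(cv2.cvtColor(f["p"],cv2.COLOR_RGB2HSV)[...,1]<60)).astype(np.uint8)
    k,l,s,ce=cv2.connectedComponentsWithStats(m); i=1+np.argmax(s[1:,4])
    P=X[l==i]; r=cv2.minAreaRect((P[:,:2]*1000).astype(np.float32)); print(r,len(P),np.percentile(P[:,2],[5,50,95]))
    print(cv2.boxPoints(r).round(0).tolist())
E
```

```text
top red [326.  224.6] 107 plane [ 0.5108 -0.1968  0.077 ] depth [ 0.5108 -0.1968  0.0768] [175  44  33]
scene blue [276.8 193.5] 176 plane [0.573  0.0024 0.0735] depth [0.5728 0.0024 0.0734] [ 37  76 146]
scene yellow [198.8 206.5] 206 plane [ 0.6175 -0.17    0.0735] depth [ 0.6184 -0.1699  0.0741] [202 164  62]
scene green [262.9 173.4] 64 plane [ 0.4815 -0.0242  0.077 ] depth [ 0.4748 -0.0238  0.0734] [ 49 125  62]
scene red [191.7 183.6] 75 plane [ 0.5233 -0.1957  0.077 ] depth [ 0.5194 -0.1963  0.0748] [169  38  38]
('top',) yaw 0.25751632291734433 org [ 0.5412 -0.0957] res mm [[-0.2, -0.1], [-0.2, -0.1], [0.1, 0.1], [0.2, 0.0]]
blue [0.585  0.0089]
yellow [ 0.6309 -0.1652]
green [ 0.4651 -0.0227]
('scene',) yaw 0.2523408377298494 org [ 0.5536 -0.0956] res mm [[1.8, 0.4], [2.2, -1.5], [-3.6, 2.0], [-0.4, -0.8]]
blue [0.598  0.0088]
yellow [ 0.6429 -0.1655]
green [ 0.4779 -0.0222]
('top', 'scene') yaw 0.25495544761434225 org [ 0.5474 -0.0957] res mm [[0.8, 0.2], [1.0, -0.8], [-1.7, 1.1], [-0.1, -0.4]]
blue [0.5915 0.0088]
yellow [ 0.6369 -0.1654]
green [ 0.4715 -0.0225]
top table z -0.00022767326633177376
((541.3187866210938, -95.70805358886719), (198.5853271484375, 287.76361083984375), 14.941062927246094) 7458 [0.05235475 0.05532852 0.0678927 ]
[[408.0, 18.0], [482.0, -260.0], [674.0, -209.0], [600.0, 69.0]]
scene table z -0.0009658303252634837
((543.413818359375, -96.94699096679688), (202.18800354003906, 286.8023986816406), 14.67582893371582) 4778 [0.05129215 0.05440717 0.06752143]
[[409.0, 16.0], [482.0, -261.0], [678.0, -210.0], [605.0, 67.0]]
```

The box plate from the scene depth is centred at (543,-97) mm, against (541,-96) from the top view, with sizes of about 200x288. The scene-blob offset came from visible side faces, so I'll use the top fit (residuals 0.2 mm). Before moving I'll check clearances along the path.

```bash
cat > go.py <<'E'
from h import *
from scipy.spatial.transform import Rotation as Ro
TG=dict(blue=(.5855,.0089),yellow=(.6312,-.1652),green=(.4655,-.0227))
def rel(c,z):
    s=robot.read_state(); R=Ro.from_rotvec(s["orientation"]).as_matrix()
    g=np.array([*TG[c],z]); d=R.T@(g-s["tool_pos"])*1e3
    y=.2575; G=np.array([[np.cos(y),np.sin(y),0],[np.sin(y),-np.cos(y),0],[0,0,-1]])
    print(c,"d tool mm",d.round(1),"twist",Ro.from_matrix(R.T@G).as_rotvec().round(3),"pos",s["tool_pos"].round(4),"F",s["force"].round(1),"open",round(s["opening"],4),"t",s["t"])
E
python3 - <<'E'
from go import *
rel("blue",.12)
for n in ROI:
    f=np.load(f"{n}0.npz"); d=f["d"]; v,u=np.mgrid[:384,:512]
    c=robot.camera_info(n); F=192/np.tan(np.radians(c["vertical_fov"]/2)); T=c["cam_to_world"]
    X=(np.stack([(u-c["cx"])/F*d,-(v-c["cy"])/F*d,-d],-1)@T[:3,:3].T+T[:3,3])[d>0]
    a=np.array([.142,-.583]); b=np.array([.585,.009]); e=(b-a)/np.linalg.norm(b-a)
    s=(X[:,:2]-a)@e; w=X[:,:2]@[-e[1],e[0]]-a@[-e[1],e[0]]
    for k in range(-1,8):
        q=(s>k*.1)&(s<k*.1+.1)&(X[:,2]<.35)
        print(n,k,[round(float(X[q&(w>x)&(w<x+.08),2].max(initial=0)),3) for x in(-.2,-.12,-.04,.04)])
E
```

```text
blue d tool mm [ 570.9 -469.5   98.5] twist [-0.002 -0.    -0.019] pos [ 0.1419 -0.5825  0.2177] F [-0.3 -1.  -0.3] open 0.093 t 0.1
top -1 [0.0, 0.004, 0.004, 0.0]
top 0 [0.073, 0.162, 0.076, 0.005]
top 1 [0.164, 0.163, 0.077, 0.005]
top 2 [0.076, 0.077, 0.074, 0.005]
top 3 [0.004, 0.005, 0.005, 0.005]
top 4 [0.079, 0.06, 0.059, 0.005]
top 5 [0.075, 0.08, 0.09, 0.06]
top 6 [0.083, 0.082, 0.076, 0.081]
top 7 [0.014, 0.069, 0.084, 0.074]
scene -1 [0.069, 0.344, 0.344, 0.318]
scene 0 [0.161, 0.318, 0.35, 0.349]
scene 1 [0.161, 0.161, 0.073, 0.001]
scene 2 [0.073, 0.073, 0.071, 0.001]
scene 3 [0.001, 0.001, 0.002, 0.002]
scene 4 [0.076, 0.057, 0.001, 0.001]
scene 5 [0.072, 0.077, 0.085, 0.056]
scene 6 [0.08, 0.08, 0.073, 0.077]
scene 7 [0.011, 0.067, 0.08, 0.072]
```

```bash
python3 -m pendant '[{"translation":[30,-26,0],"twist":[0,0,-0.019],"grip":-1},{"translation":[36,-30,0],"twist":[0,0,0],"grip":-1},{"translation":[36,-30,0],"twist":[0,0,0],"grip":-1},{"translation":[36,-30,0],"twist":[0,0,0],"grip":-1},{"translation":[36,-30,0],"twist":[0,0,0],"grip":-1},{"translation":[36,-30,0],"twist":[0,0,0],"grip":-1},{"translation":[36,-30,0],"twist":[0,0,0],"grip":-1},{"translation":[36,-30,0],"twist":[0,0,0],"grip":-1},{"translation":[36,-30,0],"twist":[0,0,0],"grip":-1},{"translation":[36,-30,0],"twist":[0,0,0],"grip":-1}]' 10; python3 -c "from go import *;rel('blue',.12)"
```

```text
t: 1.1
tool_pos: [0.4132, -0.1947, 0.2132]
orientation: [-3.11, -0.387, 0.004]
force: [0.7, 0.3, -0.5]
opening: 0.0175
blue d tool mm [ 217.1 -154.4   94.2] twist [-0.008  0.001 -0.01 ] pos [ 0.4132 -0.1947  0.2132] F [ 0.7  0.3 -0.5] open 0.0175 t 1.1
```

```bash
python3 -m pendant '[{"translation":[36,-26,0],"twist":[0,0,-0.01],"grip":-1},{"translation":[36,-26,0],"twist":[0,0,0],"grip":-1},{"translation":[36,-26,0],"twist":[0,0,0],"grip":-1},{"translation":[36,-26,0],"twist":[0,0,0],"grip":-1},{"translation":[36,-26,0],"twist":[0,0,0],"grip":-1},{"translation":[20,-14,0],"twist":[0,0,0],"grip":-1},{"translation":[0,0,20],"twist":[0,0,0],"grip":-1},{"translation":[0,0,20],"twist":[0,0,0],"grip":-1},{"translation":[0,0,20],"twist":[0,0,0],"grip":-1},{"translation":[0,0,0],"twist":[0,0,0],"grip":-1}]'; python3 -c "from go import *;rel('blue',.1)"
```

```text
t: 2.1
tool_pos: [0.5755, 0.0139, 0.1485]
orientation: [-3.104, -0.419, 0.009]
force: [-0.4, 0.6, -1.1]
opening: 0.0004
blue d tool mm [ 8.5  8.  48.4] twist [-0.011  0.005  0.011] pos [0.5755 0.0139 0.1485] F [-0.4  0.6 -1.1] open 0.0004 t 2.1
```

```bash
python3 -m pendant '[{"translation":[8,8,10],"twist":[-0.011,0.005,0.011],"grip":-1},{"translation":[0,0,14],"twist":[0,0,0],"grip":-1},{"translation":[0,0,14],"twist":[0,0,0],"grip":-1},{"translation":[0,0,8],"twist":[0,0,0],"grip":-1},{"translation":[0,0,0],"twist":[0,0,0],"grip":-1},{"translation":[0,0,0],"twist":[0,0,0],"grip":-1},{"translation":[0,0,0],"twist":[0,0,0],"grip":-1},{"translation":[0,0,0],"twist":[0,0,0],"grip":-1},{"translation":[0,0,0],"twist":[0,0,0],"grip":-1},{"translation":[0,0,0],"twist":[0,0,0],"grip":-1}]'; python3 - <<'E'
from go import *
rel('blue',.072)
T=[robot.read_camera(n)[0] for n in("top","scene")]
cr=[cv2.resize(T[0][140:280,200:360],(400,350)),cv2.resize(T[1][120:260,160:320],(400,350))]
cv2.imwrite("pics/a.png",np.hstack(cr)[:,:,::-1])
E
```

```text
t: 3.1
tool_pos: [0.5881, 0.007, 0.1023]
orientation: [3.114, 0.399, 0.008]
force: [0.1, 0.8, 0.9]
opening: 0.0004
blue d tool mm [-2.1 -2.6 30.3] twist [ 0.003 -0.005 -0.002] pos [0.5881 0.007  0.1023] F [0.1 0.8 0.9] open 0.0004 t 3.1
```

View pics/a.png

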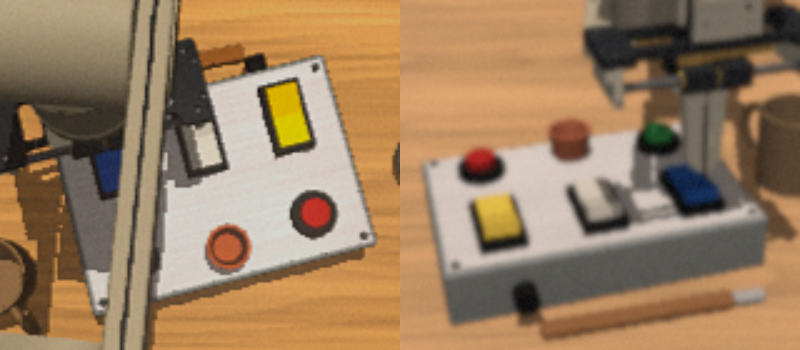

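The crop shows the shut fingertips over the blue rocker at about scene pixel (285,187), with everything else undisturbed. I'll correct the offset and descend, press past contact, then read the force.

```bash
python3 -m pendant '[{"translation":[-2,-2.5,8],"twist":[0,-0.005,0],"grip":-1},{"translation":[0,0,6],"twist":[0,0,0],"grip":-1},{"translation":[0,0,3],"twist":[0,0,0],"grip":-1},{"translation":[0,0,0],"twist":[0,0,0],"grip":-1},{"translation":[0,0,0],"twist":[0,0,0],"grip":-1},{"translation":[0,0,0],"twist":[0,0,0],"grip":-1},{"translation":[0,0,0],"twist":[0,0,0],"grip":-1},{"translation":[0,0,0],"twist":[0,0,0],"grip":-1},{"translation":[0,0,0],"twist":[0,0,0],"grip":-1},{"translation":[0,0,0],"twist":[0,0,0],"grip":-1}]'; python3 - <<'E'
from go import *
rel('blue',.072)
T=robot.camera_info("scene"); p=np.linalg.inv(T["cam_to_world"])@np.r_[robot.read_state()["tool_pos"],1]
f=192/np.tan(np.radians(T["vertical_fov"]/2)); print("tcp px",T["cx"]-f*p[0]/p[2],T["cy"]+f*p[1]/p[2])
I=robot.read_camera("scene")[0]
cv2.imwrite("pics/b.png",cv2.resize(I[150:240,230:330],(600,540),interpolation=cv2.INTER_CUBIC)[:,:,::-1])
E
```

```text
t: 4.2
tool_pos: [0.5852, 0.0091, 0.0836]
orientation: [3.113, 0.399, -0.001]
force: [0.1, 0.5, -0.1]
opening: 0.0003
blue d tool mm [ 0.3  0.2 11.6] twist [ 0.003  0.001 -0.002] pos [0.5852 0.0091 0.0836] F [ 0.1  0.5 -0.1] open 0.0003 t 4.2
tcp px 280.33637136949113 192.37206055428499
```

View pics/b.png

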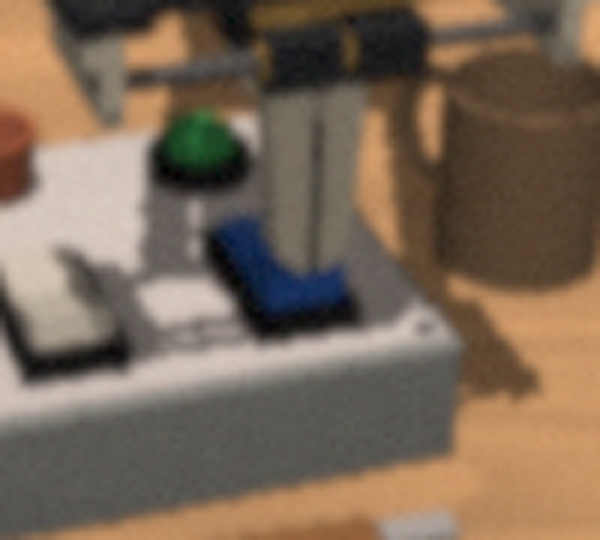

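The tips sit just above the blue rocker's far half: crop (312,270) is px (282,195), against a predicted (280,192). Now I press.

```bash
python3 -m pendant '[{"translation":[0,0,3],"twist":[0,0,0],"grip":-1},{"translation":[0,0,3],"twist":[0,0,0],"grip":-1},{"translation":[0,0,3],"twist":[0,0,0],"grip":-1},{"translation":[0,0,2],"twist":[0,0,0],"grip":-1},{"translation":[0,0,1],"twist":[0,0,0],"grip":-1},{"translation":[0,0,1],"twist":[0,0,0],"grip":-1},{"translation":[0,0,1],"twist":[0,0,0],"grip":-1},{"translation":[0,0,1],"twist":[0,0,0],"grip":-1},{"translation":[0,0,0.5],"twist":[0,0,0],"grip":-1},{"translation":[0,0,0.5],"twist":[0,0,0],"grip":-1}]';python3 -c "from go import *;rel('blue',.072)"
```

```text
t: 5.25
tool_pos: [0.5867, 0.0093, 0.0722]
orientation: [3.113, 0.4, 0.004]
force: [-2.0, 0.4, 5.2]
opening: 0.0008
blue d tool mm [-1.3  0.   0.2] twist [ 0.004 -0.002 -0.002] pos [0.5867 0.0093 0.0722] F [-2.   0.4  5.2] open 0.0008 t 5.25
```

```bash
python3 -m pendant '[{"translation":[-0.5,0,1],"twist":[0,0,0],"grip":-1},{"translation":[0,0,1],"twist":[0,0,0],"grip":-1},{"translation":[0,0,1],"twist":[0,0,0],"grip":-1},{"translation":[0,0,1],"twist":[0,0,0],"grip":-1},{"translation":[0,0,1],"twist":[0,0,0],"grip":-1},{"translation":[0,0,1],"twist":[0,0,0],"grip":-1},{"translation":[0,0,1],"twist":[0,0,0],"grip":-1},{"translation":[0,0,1],"twist":[0,0,0],"grip":-1},{"translation":[0,0,1],"twist":[0,0,0],"grip":-1},{"translation":[0,0,1],"twist":[0,0,0],"grip":-1}]';python3 -c "from go import *;rel('blue',.072)"
```

```text
t: 6.25
tool_pos: [0.5868, 0.0093, 0.0721]
orientation: [3.112, 0.401, 0.006]
force: [-5.3, 0.4, 11.1]
opening: 0.0005
blue d tool mm [-1.4  0.1  0.1] twist [ 0.004 -0.003 -0.001] pos [0.5868 0.0093 0.0721] F [-5.3  0.4 11.1] open 0.0005 t 6.25
```

The rocker is at its stop: 72.1 mm, with the force doubled and no motion. I'll give it one firmer push, then lift and go towards yellow.

```bash
python3 -m pendant '[{"translation":[0,0,2],"twist":[0,0,0],"grip":-1},{"translation":[0,0,2],"twist":[0,0,0],"grip":-1},{"translation":[0,0,2],"twist":[0,0,0],"grip":-1},{"translation":[0,0,-10],"twist":[0,0,0],"grip":-1},{"translation":[0,0,-20],"twist":[0,0,0],"grip":-1},{"translation":[0,0,-20],"twist":[0,0,0],"grip":-1},{"translation":[0,0,-10],"twist":[0,0,0],"grip":-1},{"translation":[0,0,0],"twist":[0,0,0],"grip":-1},{"translation":[0,0,0],"twist":[0,0,0],"grip":-1},{"translation":[0,0,0],"twist":[0,0,0],"grip":-1}]';python3 -c "
from go import *
rel('yellow',.1)
I=robot.read_camera('scene')[0]
cv2.imwrite('pics/c.png',cv2.resize(I[150:250,160:320],(800,500),interpolation=cv2.INTER_CUBIC)[:,:,::-1])"
```

```text
t: 7.25
tool_pos: [0.5844, 0.0091, 0.1313]
orientation: [3.112, 0.401, -0.003]
force: [-1.1, 0.4, 0.3]
opening: 0.0006
yellow d tool mm [  1.2 180.4  32. ] twist [ 0.004  0.003 -0.001] pos [0.5844 0.0091 0.1313] F [-1.1  0.4  0.3] open 0.0006 t 7.25
```

View pics/c.png

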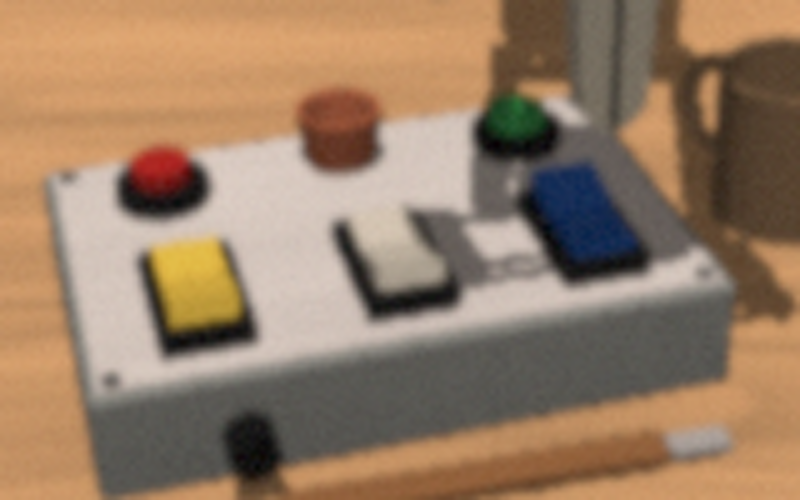

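Blue at (585,215) in the crop is now over: the far half is flat and the near half raised, unlike white. On to yellow.

```bash
python3 -m pendant '[{"translation":[0,30,0],"twist":[0,0,0],"grip":-1},{"translation":[0,40,0],"twist":[0,0,0],"grip":-1},{"translation":[0,40,0],"twist":[0,0,0],"grip":-1},{"translation":[0,40,0],"twist":[0,0,0],"grip":-1},{"translation":[0,30,0],"twist":[0,0,0],"grip":-1},{"translation":[0,15,0],"twist":[0,0,0],"grip":-1},{"translation":[0,0,0],"twist":[0,0,0],"grip":-1},{"translation":[0,0,0],"twist":[0,0,0],"grip":-1},{"translation":[0,0,0],"twist":[0,0,0],"grip":-1},{"translation":[0,0,0],"twist":[0,0,0],"grip":-1}]';python3 -c "from go import *;rel('yellow',.1)"
```

```text
t: 8.3
tool_pos: [0.6305, -0.1797, 0.1217]
orientation: [-3.111, -0.409, 0.023]
force: [0.6, 0.5, -0.6]
opening: 0.0007
yellow d tool mm [  4.8 -13.7  21.7] twist [-0.005  0.014  0.004] pos [ 0.6305 -0.1797  0.1217] F [ 0.6  0.5 -0.6] open 0.0007 t 8.3
```

```bash
python3 -m pendant '[{"translation":[4,-12,10],"twist":[-0.005,0.014,0.004],"grip":-1},{"translation":[0,0,8],"twist":[0,0,0],"grip":-1},{"translation":[0,0,0],"twist":[0,0,0],"grip":-1},{"translation":[0,0,0],"twist":[0,0,0],"grip":-1},{"translation":[0,0,0],"twist":[0,0,0],"grip":-1},{"translation":[0,0,0],"twist":[0,0,0],"grip":-1},{"translation":[0,0,0],"twist":[0,0,0],"grip":-1},{"translation":[0,0,0],"twist":[0,0,0],"grip":-1},{"translation":[0,0,0],"twist":[0,0,0],"grip":-1},{"translation":[0,0,0],"twist":[0,0,0],"grip":-1}]';python3 -c "from go import *;rel('yellow',.084)"
```

```text
t: 9.3
tool_pos: [0.6322, -0.1649, 0.1057]
orientation: [3.113, 0.41, 0.003]
force: [0.7, 0.5, -0.4]
opening: 0.0005
yellow d tool mm [-1.1  0.1 21.7] twist [ 0.001 -0.002  0.004] pos [ 0.6322 -0.1649  0.1057] F [ 0.7  0.5 -0.4] open 0.0005 t 9.3
```

```bash
python3 -m pendant '[{"translation":[-1,0,8],"twist":[0,0,0.004],"grip":-1},{"translation":[0,0,8],"twist":[0,0,0],"grip":-1},{"translation":[0,0,4],"twist":[0,0,0],"grip":-1},{"translation":[0,0,0],"twist":[0,0,0],"grip":-1},{"translation":[0,0,0],"twist":[0,0,0],"grip":-1},{"translation":[0,0,0],"twist":[0,0,0],"grip":-1},{"translation":[0,0,0],"twist":[0,0,0],"grip":-1},{"translation":[0,0,0],"twist":[0,0,0],"grip":-1},{"translation":[0,0,0],"twist":[0,0,0],"grip":-1},{"translation":[0,0,0],"twist":[0,0,0],"grip":-1}]';python3 -c "from go import *;rel('yellow',.072)"
```

```text
t: 10.3
tool_pos: [0.631, -0.1651, 0.0836]
orientation: [3.115, 0.403, 0.002]
force: [-0.6, -0.1, 0.6]
opening: 0.0004
yellow d tool mm [ 0.2  0.1 11.6] twist [ 0.001 -0.001 -0.   ] pos [ 0.631  -0.1651  0.0836] F [-0.6 -0.1  0.6] open 0.0004 t 10.3
```

```bash
python3 -m pendant '[{"translation":[0,0,3],"twist":[0,0,0],"grip":-1},{"translation":[0,0,3],"twist":[0,0,0],"grip":-1},{"translation":[0,0,3],"twist":[0,0,0],"grip":-1},{"translation":[0,0,2],"twist":[0,0,0],"grip":-1},{"translation":[0,0,1.5],"twist":[0,0,0],"grip":-1},{"translation":[0,0,1],"twist":[0,0,0],"grip":-1},{"translation":[0,0,1],"twist":[0,0,0],"grip":-1},{"translation":[0,0,1],"twist":[0,0,0],"grip":-1},{"translation":[0,0,1],"twist":[0,0,0],"grip":-1},{"translation":[0,0,1],"twist":[0,0,0],"grip":-1}]';python3 -c "from go import *;rel('yellow',.072)"; python3 -m pendant '[{"translation":[0,0,1],"twist":[0,0,0],"grip":-1},{"translation":[0,0,1],"twist":[0,0,0],"grip":-1},{"translation":[0,0,1],"twist":[0,0,0],"grip":-1},{"translation":[0,0,1],"twist":[0,0,0],"grip":-1},{"translation":[0,0,1],"twist":[0,0,0],"grip":-1},{"translation":[0,0,1],"twist":[0,0,0],"grip":-1},{"translation":[0,0,1],"twist":[0,0,0],"grip":-1},{"translation":[0,0,2],"twist":[0,0,0],"grip":-1},{"translation":[0,0,2],"twist":[0,0,0],"grip":-1},{"translation":[0,0,2],"twist":[0,0,0],"grip":-1}]';python3 -c "from go import *;rel('yellow',.072)"
```

```text
t: 11.3
tool_pos: [0.6328, -0.165, 0.0721]
orientation: [3.113, 0.404, 0.008]
force: [-4.2, 2.1, 9.8]
opening: 0.0003
yellow d tool mm [-1.6 -0.2  0.1] twist [ 0.003 -0.005  0.   ] pos [ 0.6328 -0.165   0.0721] F [-4.2  2.1  9.8] open 0.0003 t 11.3
t: 12.3
tool_pos: [0.6328, -0.165, 0.072]
orientation: [3.112, 0.405, 0.008]
force: [-7.8, 4.4, 16.0]
opening: 0.0004
yellow d tool mm [-1.6 -0.2 -0. ] twist [ 0.004 -0.005  0.001] pos [ 0.6328 -0.165   0.072 ] F [-7.8  4.4 16. ] open 0.0004 t 12.3
```

```bash
python3 -m pendant '[{"translation":[0,0,-10],"twist":[0,0,0],"grip":-1},{"translation":[0,0,-20],"twist":[0,0,0],"grip":-1},{"translation":[0,0,-20],"twist":[0,0,0],"grip":-1},{"translation":[0,0,-15],"twist":[0,0,0],"grip":-1},{"translation":[0,0,0],"twist":[0,0,0],"grip":-1},{"translation":[0,0,0],"twist":[0,0,0],"grip":-1},{"translation":[0,0,0],"twist":[0,0,0],"grip":-1},{"translation":[0,0,0],"twist":[0,0,0],"grip":-1},{"translation":[0,0,0],"twist":[0,0,0],"grip":-1},{"translation":[0,0,0],"twist":[0,0,0],"grip":-1}]';python3 -c "
from go import *
rel('green',.1)
I=robot.read_camera('scene')[0]
cv2.imwrite('pics/d.png',cv2.resize(I[150:250,160:320],(800,500),interpolation=cv2.INTER_CUBIC)[:,:,::-1])"
```

```text
t: 13.3
tool_pos: [0.6289, -0.1648, 0.1337]
orientation: [3.115, 0.404, -0.005]
force: [-0.1, -0.3, 0.2]
opening: 0.0008
green d tool mm [-121.6 -179.    34.1] twist [0.    0.004 0.   ] pos [ 0.6289 -0.1648  0.1337] F [-0.1 -0.3  0.2] open 0.0008 t 13.3
```

View pics/d.png

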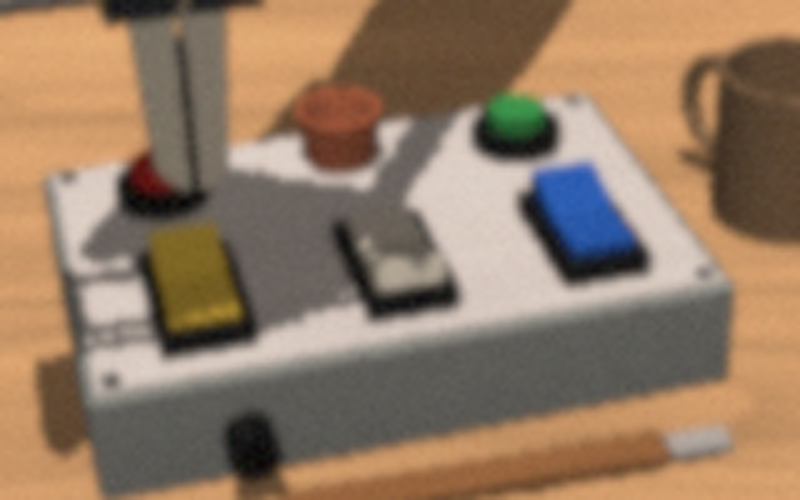

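Yellow (195,285) and blue (585,215) both lie with the far half flat. White is unchanged and the pot still stands. Now I move to green.

```bash
python3 -m pendant '[{"translation":[-18,-27,0],"twist":[0,0,0],"grip":-1},{"translation":[-24,-36,0],"twist":[0,0,0],"grip":-1},{"translation":[-24,-36,0],"twist":[0,0,0],"grip":-1},{"translation":[-24,-36,0],"twist":[0,0,0],"grip":-1},{"translation":[-18,-27,0],"twist":[0,0,0],"grip":-1},{"translation":[-9,-13,0],"twist":[0,0,0],"grip":-1},{"translation":[0,0,0],"twist":[0,0,0],"grip":-1},{"translation":[0,0,0],"twist":[0,0,0],"grip":-1},{"translation":[0,0,0],"twist":[0,0,0],"grip":-1},{"translation":[0,0,0],"twist":[0,0,0],"grip":-1}]';python3 -c "from go import *;rel('green',.1)"
```

```text
t: 14.35
tool_pos: [0.4659, -0.0223, 0.131]
orientation: [3.115, 0.401, -0.007]
force: [-1.0, -0.3, 0.0]
opening: 0.0004
green d tool mm [-0.4  0.2 31. ] twist [-0.     0.004 -0.001] pos [ 0.4659 -0.0223  0.131 ] F [-1.  -0.3  0. ] open 0.0004 t 14.35
```

```bash
python3 -m pendant '[{"translation":[0,0,15],"twist":[0,0.004,0],"grip":-1},{"translation":[0,0,15],"twist":[0,0,0],"grip":-1},{"translation":[0,0,10],"twist":[0,0,0],"grip":-1},{"translation":[0,0,4],"twist":[0,0,0],"grip":-1},{"translation":[0,0,0],"twist":[0,0,0],"grip":-1},{"translation":[0,0,0],"twist":[0,0,0],"grip":-1},{"translation":[0,0,0],"twist":[0,0,0],"grip":-1},{"translation":[0,0,0],"twist":[0,0,0],"grip":-1},{"translation":[0,0,0],"twist":[0,0,0],"grip":-1},{"translation":[0,0,0],"twist":[0,0,0],"grip":-1}]';python3 -c "from go import *;rel('green',.071)"
```

```text
t: 15.35
tool_pos: [0.4704, -0.0254, 0.0882]
orientation: [3.115, 0.396, 0.006]
force: [0.0, -0.1, 0.3]
opening: 0.0004
green d tool mm [-4.1 -3.8 17.2] twist [ 0.002 -0.003 -0.005] pos [ 0.4704 -0.0254  0.0882] F [ 0.  -0.1  0.3] open 0.0004 t 15.35
```

```bash
python3 -m pendant '[{"translation":[-4,-4,2],"twist":[0,0,0],"grip":-1},{"translation":[0,0,2],"twist":[0,0,0],"grip":-1},{"translation":[0,0,3],"twist":[0,0,0],"grip":-1},{"translation":[0,0,3],"twist":[0,0,0],"grip":-1},{"translation":[0,0,3],"twist":[0,0,0],"grip":-1},{"translation":[0,0,2],"twist":[0,0,0],"grip":-1},{"translation":[0,0,2],"twist":[0,0,0],"grip":-1},{"translation":[0,0,2],"twist":[0,0,0],"grip":-1},{"translation":[0,0,2],"twist":[0,0,0],"grip":-1},{"translation":[0,0,2],"twist":[0,0,0],"grip":-1}]';python3 -c "from go import *;rel('green',.071)"
```

```text
t: 16.35
tool_pos: [0.4658, -0.0222, 0.0709]
orientation: [3.115, 0.397, 0.005]
force: [-13.0, 1.4, 24.3]
opening: 0.0002
green d tool mm [-0.4  0.4 -0.1] twist [ 0.002 -0.003 -0.004] pos [ 0.4658 -0.0222  0.0709] F [-13.    1.4  24.3] open 0.0002 t 16.35
```

The button is fully in: 70.9 mm against 71 expected, and 24 N against the 5 N spring, so it's on the stop. Now I release and retreat upward and back.

```bash
python3 -m pendant '[{"translation":[0,0,0],"twist":[0,0,0],"grip":-1},{"translation":[0,0,-5],"twist":[0,0,0],"grip":-1},{"translation":[0,0,-15],"twist":[0,0,0],"grip":-1},{"translation":[0,0,-25],"twist":[0,0,0],"grip":-1},{"translation":[0,0,-35],"twist":[0,0,0],"grip":-1},{"translation":[0,0,-35],"twist":[0,0,0],"grip":-1},{"translation":[0,0,-20],"twist":[0,0,0],"grip":-1},{"translation":[0,0,0],"twist":[0,0,0],"grip":-1},{"translation":[0,0,0],"twist":[0,0,0],"grip":-1},{"translation":[0,0,0],"twist":[0,0,0],"grip":-1}]';python3 - <<'E'
from go import *
rel('green',.071)
I=robot.read_camera('scene')[0]; np.save("end.npy",I)
cv2.imwrite('pics/e.png',cv2.resize(I[140:250,110:330],(800,400),interpolation=cv2.INTER_CUBIC)[:,:,::-1])
J=np.load("scene0.npz")["p"]
(g,a,_),(g0,a0,_)=blob(I,"green",ROI["scene"]),blob(J,"green",ROI["scene"]); print("green",g,a,"was",g0,a0)
E
```

```text
t: 17.35
tool_pos: [0.4638, -0.022, 0.2084]
orientation: [3.116, 0.396, -0.002]
force: [-0.5, 0.5, 0.9]
opening: 0.0003
green d tool mm [  1.7   1.1 137.4] twist [ 0.     0.002 -0.004] pos [ 0.4638 -0.022   0.2084] F [-0.5  0.5  0.9] open 0.0003 t 17.35
green [262.5625 172.975 ] 80 was [262.890625 173.359375] 64
```

View pics/e.png

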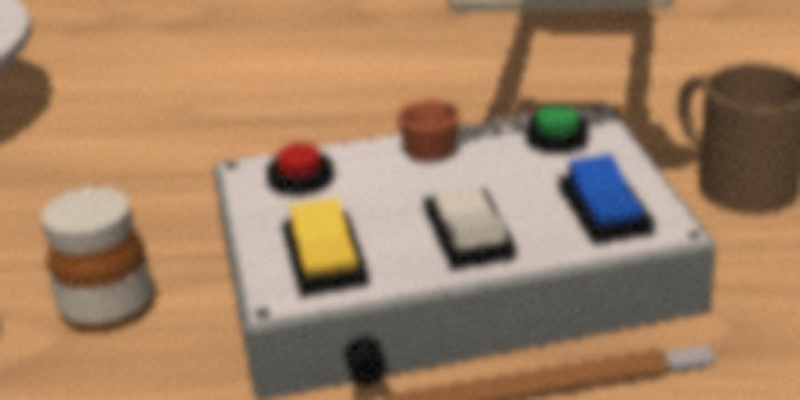

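The end view shows blue (605,195) and yellow (325,240) over, white (470,220) off, and green (557,125) back out. Red, the pot, jar, mug and rib are undisturbed, and the arm is clear. I'm handing in.

```bash
python3 -c "from plant import robot;print(robot.close_job())"
```

```text
the job is handed in; nothing more can be done
None
```

I started the kiln in the order asked and handed the job in at about 17.4 s.

| Control | Fingertip height at the end of the press | Force at the last reading |
|---|---|---|
| Blue rocker | 72.1 mm (fully over is 72 mm) | 11 N, then one firmer push not read |
| Yellow rocker | 72.0 mm (fully over is 72 mm) | 16 N |
| Green button | 70.9 mm (fully in is 71 mm) | 24 N |

**Final checks:** the last picture shows blue and yellow lying over, white still off, green back out and red as before. The mug, jar, pinch pot and rib look undisturbed. The bowl was outside that last picture, but the arm never went near it at low height. The arm ended clear, 0.21 m above the bench, with about 1 N on the wrist sensor (noise level).

**One disagreement:** at first the two cameras put the controls about 12 mm apart in x. The box outline from both depth maps agreed to about 2 mm. I put the gap down to the scene camera seeing the controls' side faces and used the top-camera positions, which fitted the given layout to 0.2 mm.

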